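# Put a bushing away in a dial-covered parts carousel

## Task

Put the brass-coloured bushing away in the round parts carousel: turn the blue dial cover until its opening lines up with the compartment marked by the green pin, and put the bushing through the opening into that compartment. Then turn the cover back until its opening lies squarely over the white blank, so that all compartments are shut. Leave the grey ring and the rusty ring where they lie.

Things in the scene. Friction and masses are not known exactly. Their poses are not given: they have to be found in the camera images.
- carousel: Round grey tray, 260 mm diameter, rim 42 mm high, fixed to the bench, under a turning cover. 4 mm radial walls make five 72 degree sectors: a solid white blank towards its own -x, and four empty compartments (floor 3 mm above the bench, hub radius 26 mm, outer wall's inside at radius 125 mm). Origin: on its vertical axis, at the underside. Place and yaw vary.
- cover (a joint): Blue disc, 254 mm diameter, top 48 mm above the bench, turning on the carousel's axis. Its one opening is a 60 degree pie slice, radius 33 to 121 mm, with a thin outer rim. Value in rad, positive anticlockwise from above; opening over the blank at 0, over right_slot at +1.257, over left_slot at -1.257; stops at -2 and 2. Friction 0.12 N m: stays where left, no detents.
- cover_grip (a point): Middle of the cover's black bar grip, on the axis, 69 mm above the bench. The bar is 52 mm long, 14 mm thick, its top 80 mm above the bench; below it a boss of 66 mm diameter is 51 mm high. The bar runs along x of this point's frame, whose -x points to the opening (white line on the bar's top on that side).
- opening (a point): Centre of the cover's opening, 76 mm from the axis, level with the cover's top (48 mm above the bench); moves with the cover. About 76 mm wide across the slice here and 88 mm long along the radius.
- right_slot (a point): Middle of the floor (3 mm above the bench) of the compartment 72 degrees anticlockwise (from above) from the blank, 76 mm from the axis, on the carousel's own -y side. It carries the green pin or the red pin.
- left_slot (a point): The same of the compartment 72 degrees clockwise from the blank, on the carousel's own +y side. It carries the other pin.
- green_pin: Marker pin with a green ball head 18 mm in diameter, fixed on an ear outside the wall of the wanted compartment, 139 mm from the carousel's axis, in line with the compartment's middle. Origin at its foot, 32 mm above the bench; it ends 61 mm above the bench. It may be at right_slot or at left_slot.
- red_pin: The same with a red head, at the other of these two compartments.
- bushing_centre (a point): Centre (half-way up) of the brass-coloured bushing to put away: a plain ring 32 mm in outer diameter, 28 mm high, 35 to 70 g. It stands on its flat face at the start. It, the grey ring and the rusty ring lie in changing order on the bench to the right of the carousel.
- grey_centre (a point): Centre of a grey steel ring, 42 mm diameter, 14 mm high, a bystander. It stands on its flat face at the start.
- rusty_centre (a point): Centre of a rusty brown ring, 30 mm diameter, 10 mm high, a bystander. It stands on its flat face at the start.

How it is judged:
On the way, in this order (a step that is already met when the one before it is completed fails the run):
1. the cover's opening is lined up with the compartment of the green pin (within 7 degrees) (((horizontal distance between green_pin and right_slot below 0.08 m and horizontal distance between opening and right_slot below 0.0093 m) or (horizontal distance between green_pin and left_slot below 0.08 m and horizontal distance between opening and left_slot below 0.0093 m))), for 0.2 s.
2. the bushing lies inside the compartment of the green pin, on its floor (((horizontal distance between green_pin and right_slot below 0.08 m and horizontal distance between bushing_centre and right_slot below 0.055 m and height (world z) of bushing_centre below 0.035 m) or (horizontal distance between green_pin and left_slot below 0.08 m and horizontal distance between bushing_centre and left_slot below 0.055 m and height (world z) of bushing_centre below 0.035 m))), for 0.2 s.
At the end, for the whole second after the job is handed in: The bushing lies inside the compartment of the green pin (its centre within 55 mm of that compartment's middle and less than 35 mm above the bench), and the cover rests with its opening squarely over the white blank (within 0.12 rad, about 7 degrees, of joint value 0) (((horizontal distance between green_pin and right_slot below 0.08 m and horizontal distance between bushing_centre and right_slot below 0.055 m and height (world z) of bushing_centre below 0.035 m) or (horizontal distance between green_pin and left_slot below 0.08 m and horizontal distance between bushing_centre and left_slot below 0.055 m and height (world z) of bushing_centre below 0.035 m)) and value of joint cover between -0.12 and 0.12 rad and velocity of joint cover between -0.05 and 0.05 rad/s); the robot touches nothing.
It fails at once if the grey ring is moved by more than 25 mm (distance of grey_centre from where it was at the start of the episode above 0.025 m).
It fails at once if the rusty ring is moved by more than 25 mm (distance of rusty_centre from where it was at the start of the episode above 0.025 m).
It also fails if it takes over 58 s, if anything falls off the work surface, if the arm or the gripper's body presses on something with over 40 N, if the wrist force passes 120 N, or if a joint passes its speed limit or range.

## Robot

A 6-joint arm with a two-finger parallel gripper is mounted at the origin on the work surface; the furniture and walls round the work are solid. World frame = base frame: x ahead of the robot, y to its left, z up, the work surface at z = 0. Lengths are in m, angles in rad, forces in N, time in s.
With the tool pointing down it reaches from about 0.25 to 0.725 m from the base axis. Payload 4 kg.
Tool frame: the origin (TCP) lies midway between the tips of the shut fingers; the grasp point (between the pads) lies 19 mm behind it; z points along the fingers, y is the line along which they close (so a half turn about z gives the same grasp; the last joint's range is limited). The gripper opens to 85 mm and grips with 20 to 120 N. Pads are 22 mm wide; open, the fingers measure 114 mm over their backs; the gripper's body (76 mm by 85 mm) begins 54 mm behind the grasp point. The pads swing forward as they close: fully open they stand 13 mm farther back than shut.
Start: joints at [-1.282, 0.241, 0.005, 1.335, 0, 1.571], TCP at [0.142, -0.479, 0.231] pointing down, gripper open.
Joint ranges: [-2.72, 2.72], [-1.05, 1.87], [-1.09, 1.28], [-1.99, 2.15], [-1.42, 1.44], [-3.14, 3.14]. Speed limits (rad/s): [2.79, 2.79, 3.14, 3.14, 3.14, 3.14].

## Interface

Orientations are given as a unit quaternion [x, y, z, w].
In Python, from rig import reach, servo_line, set_joints, gripper_to, sleep, inverse_kinematics, get_state, get_image, camera_info, Unreachable, hand_in, masks_of gives the robot as it stands. Calls block until the motion is done:
- reach(position, orientation): joint-space move of the TCP to a pose.
- servo_line(position, rot=None, rate=0.15, guard=None): straight line of the TCP; rot=None keeps the orientation; rate is the mean speed in m/s. With guard (N) it stops when the force on the tool has changed by that much, and returns True; else False.
- set_joints(angles): joint-space move.
- gripper_to(opening, strength=None): finger opening in m; strength is the grip in N (None keeps the last); returns when the fingers have stopped.
- sleep(seconds).
- inverse_kinematics(position, orientation): joint angles nearest the present ones, or None.
- get_state(): the state.
- get_image(name): name is "side" or "top" or "wrist"; returns (picture, depth): 420x560x3 uint8, red, green, blue; 420x560 float32, m along the optical axis (not along the pixel's ray), 0 where there is no reading.
- camera_info(name): a dict with "mtx" (3x3 intrinsics, pixels), "k1" (the pictures are not rectified: a ray, as slopes to the right and down, at radius r is drawn at 1 + k1 r^2 times it, then the intrinsics apply), "xyz" and "attitude" of the camera in the world. Camera axes: x right, y down, z forward; pixel columns grow to the right and rows downward; lengths in m; the calibration is good to about 2 mm. A picture is of the moment at which its call begins: read the wrist's pose just before it. camera_info takes no time and is no camera call; for the wrist camera it gives the pose at the moment of the call.
A pose or a line that the arm cannot do raises Unreachable and nothing moves.
- hand_in(): hands the job in; it is judged then, once.
Trained networks look in the newest picture that a camera, given by its name, has taken for a name from the list of things; names that differ only in an ending like _2 or _b are one class to them, and where a whole thing is asked for, a point or a joint stands for the part that bears it (a point fixed in the world has none). Each returns a list of dicts, best first, with "score" (0 to 1); they miss things now and then, are a little off and sometimes report something else, mostly with a low value. They report only what shows in the picture. A call takes as long as a camera call.
- masks_of(camera, name): "mask" (420x560 bool, what is visible of it) and "box" ([centre column, centre row, width, height] in pixels, round what is visible of it).
The state is a dict: "time_s": time; "q": joint angles; "joint_vel": joint speeds; "joint_efforts": joint torques, N m; "position": TCP position; "orientation": TCP orientation; "ft_force": force on the tool from outside, world axes, zero at the start; "torque": the same for the moment, N m; "width": finger opening in m; "gripper_force": force on a finger pad.
Only numpy, scipy, OpenCV 4.12 (cv2) and the standard library are available. Lean on these libraries where they do the work, as an engineer would, in place of code of your own. Each camera call takes 0.05 s, during which the arm holds its last target. There are 200 camera calls.

## Working session

There is one attempt and no reset: what is moved stays moved. The work goes in short steps, each a Python script; the robot and the scene stay as the last script left them, time stands still between calls to the robot, and variables do not carry over. Pictures are saved under pics/ and viewed, at most 10 in all, crops included, and the job is handed in when it is done.

```bash
mkdir -p pics
cat > h.py <<'E'
import numpy as np, cv2
from rig import *
from scipy.spatial.transform import Rotation as R
def cam(name):
    c=camera_info(name); a=np.array(c["attitude"],float)
    Rm=R.from_quat(a).as_matrix() if a.shape==(4,) else a
    return np.array(c["mtx"]),c["k1"],np.array(c["xyz"]),Rm
def pts(name,uv,depth=None,z=None,c=None):
    "world points of pixels (N,2): by depth, or on plane z"
    K,k1,t,Rm=c or cam(name); uv=np.atleast_2d(uv).astype(float)
    n=cv2.undistortPoints(uv.reshape(-1,1,2),K,np.array([k1,0,0,0.])).reshape(-1,2)
    d=np.c_[n,np.ones(len(n))]@Rm.T
    if z is not None: s=(z-t[2])/d[:,2]
    else:
        s=depth[uv[:,1].astype(int),uv[:,0].astype(int)]
        d,s=d[s>0],s[s>0]
    return t+d*s[:,None]
def maskpts(name,m,depth,c=None):
    v,u=np.nonzero(m); return pts(name,np.c_[u,v],depth,c=c)
def down(yaw): # tool z down, tool y (closing line) at angle yaw in world
    y=np.array([np.cos(yaw),np.sin(yaw),0]); z=np.array([0,0,-1.]); x=np.cross(y,z)
    return R.from_matrix(np.c_[x,y,z]).as_quat()
E
python3 - <<'E'
from h import *
print(camera_info("top"),camera_info("side")["xyz"]); print(get_state())
for cn in ("top","side"):
    im,d=get_image(cn); cv2.imwrite(f"pics/{cn}0.png",im[...,::-1])
    for n in ["carousel","cover","cover_grip","green_pin","red_pin","bushing_centre","grey_centre","rusty_centre"]:
        for r in masks_of(cn,n)[:2]:
            p=maskpts(cn,r["mask"],d)
            if len(p): 
                top=p[p[:,2]>np.percentile(p[:,2],95)-.004]
                print(cn,n,round(r["score"],2),np.round(r["box"]),np.round(np.median(p,0),3),"top",np.round((top.min(0)+top.max(0))/2,3),np.round(np.ptp(top,axis=0),3))
E
```

```text
{'mtx': array([[501.65691188,   0.        , 275.98741354],
       [  0.        , 501.65691188, 215.03134423],
       [  0.        ,   0.        ,   1.        ]]), 'k1': 0.05798834616555329, 'xyz': array([ 0.3691856 , -0.06265111,  1.2426656 ]), 'attitude': array([ 0.71226286, -0.6996138 ,  0.0439896 , -0.03587575])} [ 0.33327983 -0.96249685  0.73672795]
{'time_s': 0.0, 'q': array([-1.28197492e+00,  2.41383761e-01,  3.74768607e-03,  1.33517212e+00,
        1.84212842e-05,  1.57080602e+00]), 'joint_vel': array([ 0.00115797,  0.0022315 ,  0.00034984,  0.00058092,  0.00200629,
       -0.00051433]), 'joint_efforts': array([ 1.32474768e-03, -3.72315717e+01,  2.52410120e+01,  1.68173126e-02,
        1.34370011e-04, -2.48730935e-06]), 'position': array([ 0.14224312, -0.47870439,  0.23043648]), 'orientation': array([ 9.89591081e-01,  1.43904413e-01, -1.35653442e-04, -9.96788813e-04]), 'ft_force': array([0.58242478, 0.52007903, 0.15809167]), 'torque': array([-0.04550145,  0.01926495,  0.03893586]), 'gripper_force': 0.0, 'width': 0.08515252996746137}
top carousel 0.81 [247. 198. 112. 111.] [0.5
[... 1126 characters left out ...]
68] [0.101 0.128 0.029]
side cover 0.88 [288. 205.  95.  56.] [ 0.565 -0.022  0.048] top [ 0.508 -0.005  0.067] [0.154 0.054 0.03 ]
side cover_grip 0.81 [290. 204.  96.  58.] [ 0.566 -0.022  0.048] top [ 0.508 -0.005  0.067] [0.154 0.054 0.03 ]
side red_pin 0.56 [265. 235.   8.  13.] [ 0.479 -0.117  0.053] top [ 0.479 -0.116  0.059] [0.012 0.009 0.007]
side bushing_centre 0.49 [321. 283.  18.  17.] [ 0.571 -0.276  0.021] top [ 0.571 -0.268  0.027] [0.031 0.031 0.006]
side grey_centre 0.77 [254. 282.  15.  19.] [ 0.429 -0.234  0.011] top [ 0.429 -0.231  0.014] [0.041 0.042 0.006]
side rusty_centre 0.43 [280. 320.  15.  14.] [ 0.463 -0.351  0.009] top [ 0.464 -0.351  0.011] [0.03  0.034 0.007]
```

Run:
```python
from h import *
im,d=get_image("top"); c=cam("top")
cr=cv2.resize(im[120:280,170:420],None,fx=3.2,fy=3.2,interpolation=cv2.INTER_CUBIC)[:600,:800]
cv2.imwrite("pics/top_crop.png",cr[...,::-1])
C=np.array([.555,.002])
v,u=np.mgrid[0:420,0:560]; uv=np.c_[u.ravel(),v.ravel()]
uv=uv[d.ravel()>0]; p=pts("top",uv,d,c=c); rgb=im[uv[:,1],uv[:,0]].astype(int)
hsv=cv2.cvtColor(im,cv2.COLOR_RGB2HSV)[uv[:,1],uv[:,0]].astype(int)
r=np.hypot(*(p[:,:2]-C).T)
blue=(r<.15)&(hsv[:,0]>95)&(hsv[:,0]<130)&(hsv[:,1]>110)
q=p[blue,:2].astype(np.float32); ctr,rad=cv2.minEnclosingCircle(q); print("cover",ctr,rad)
ctr=np.array(ctr)
bar=(r<.05)&(p[:,2]>.068); b=p[bar]
print("bar",cv2.minAreaRect(b[:,:2].astype(np.float32)),b[:,2].max(),len(b))
e=p[:,:2]-ctr; rr=np.hypot(*e.T); 
m=(rr>.045)&(rr<.112)&(p[:,2]<.046)&(~blue)
o=e[m]/rr[m][:,None]; print("opening dir",np.degrees(np.arctan2(*o.mean(0)[::-1])),m.sum(), "med z",np.median(p[m,2]))
for n,hs in (("green",(45,85)),("red",(-1,8))):
    k=(rr>.12)&(rr<.16)&(hsv[:,0]>hs[0])&(hsv[:,0]<hs[1])&(hsv[:,1]>120)&(p[:,2]>.03)
    if k.sum(): g=p[k].mean(0); print(n,g,k.sum(),np.degrees(np.arctan2(*(g[:2]-ctr)[::-1])),np.hypot(*(g[:2]-ctr)))
```

```text
cover (0.5607156157493591, 0.0005549218039959669) 0.13443784415721893
bar ((0.5530809164047241, 0.0026723500341176987), (0.014156294986605644, 0.051747359335422516), 63.58163070678711) 0.0838149918678277 135
opening dir 154.3733650310237 805 med z 0.04149534069562666
green [0.54652673 0.13922371 0.05871946] 18 95.84229236246257 0.13939281443514567
```

View pics/top_crop.png

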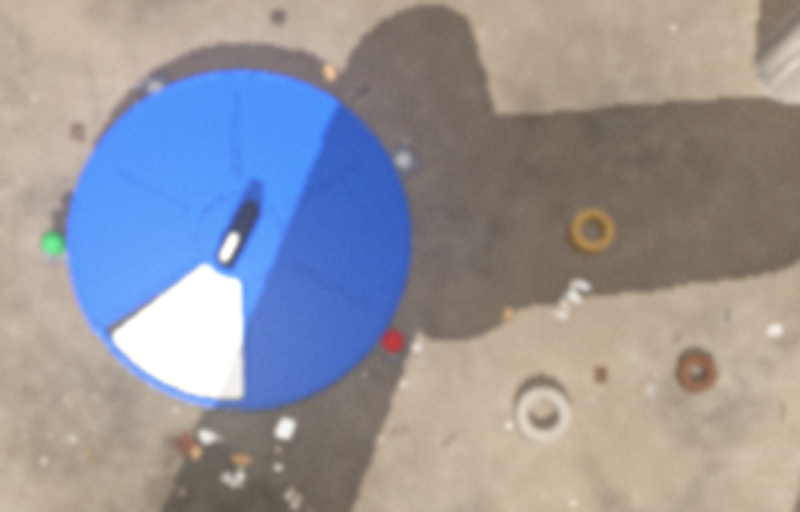

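The crop shows the cover opening (white) pointing lower-left at (190,335), the green pin at (53,243), the red pin at (393,341), the bushing at (592,230), and the grey and rusty rings clear of it. From this, the blank's direction is about 164.6° and the opening is at about 153.8°. Green marks left_slot at about 92.6°.

```bash
cat >> h.py <<'E'
C=np.array([.5532,.0022]); BL=np.radians(164.6); GR=BL-np.radians(72); OP0=np.radians(153.8)
def wrap(a): return (a+np.pi)%(2*np.pi)-np.pi
def openang(): # direction of the opening if the bar is gripped: tool y = bar +- 90 deg
    y=R.from_quat(get_state()["orientation"]).as_matrix()[:,1]; return np.arctan2(y[1],y[0])
def turn(yawdelta,n=3):
    "roll the last joint, tool stays put; yaw anticlockwise = -q6 or +q6 (sign found by S)"
    q=np.array(get_state()["q"]); 
    for i in range(1,n+1):
        t=q.copy(); t[5]+=S*yawdelta*i/n; set_joints(t)
S=-1 # tool points down: positive roll is clockwise from above
E
python3 - <<'E'
from h import *
for k in (0,np.pi):
    q=inverse_kinematics([*C,.16],down(OP0+np.pi/2+k)); print(k,None if q is None else np.round(q,3))
    if q is not None: print("q6 end",q[5]-S*0+S*(GR-OP0))
E
```

```text
0 [ 0.004  0.385  0.017  1.204  0.    -2.68 ]
q6 end -1.6121980464173782
3.141592653589793 [0.004 0.385 0.017 1.204 0.    0.461]
q6 end 1.5293946071724154
```

Run:
```python
from h import *
o=down(OP0+1.5*np.pi)
reach([*C,.16],o)
gripper_to(.05)
print(servo_line([*C,.058],rate=.12,guard=15), get_state()["position"])
gripper_to(.0,30); s=get_state(); print("w",s["width"],s["gripper_force"],s["ft_force"],s["position"])
turn(wrap(GR-OP0)); s=get_state()
print("ang",np.degrees(openang()),s["position"],s["ft_force"],s["torque"],s["time_s"],s["q"])
im,d=get_image("top"); cv2.imwrite("pics/t1.png",cv2.resize(im[120:280,170:420],None,fx=3.2,fy=3.2)[:600,:800,::-1])
```

```text
False [0.55391234 0.00221702 0.05871784]
w 0.01294235521459882 32.89098143577576 [2.32698265 4.12743808 1.64201552] [0.55465597 0.00385739 0.05903855]
ang 2.8963397330945146 [0.55519097 0.00431828 0.05906564] [ 4.03058758  3.86246194 -4.22189754] [ 0.52299242 -0.48999244 -0.09355582] 6.375 [ 0.00544877  0.47668166 -0.1253057   0.96451996  0.00426072  1.52569448]
```

View pics/t1.png

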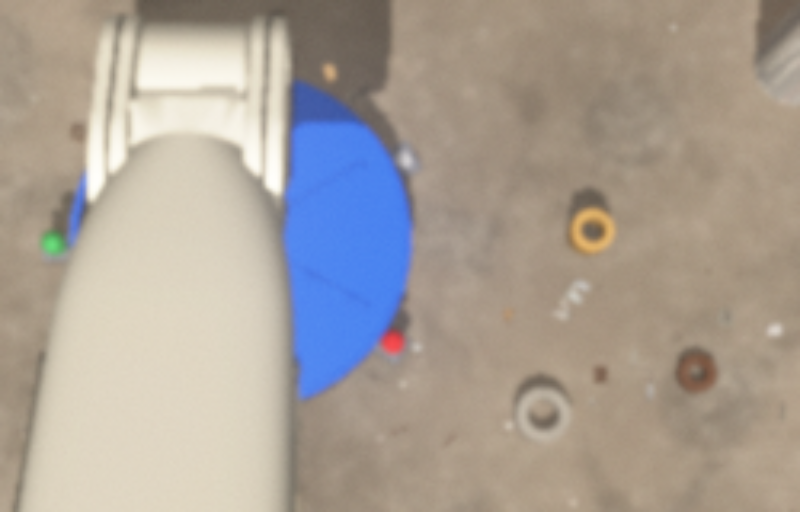

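The arm hides the opening in this view. The green pin is at (53,243) and the rings haven't moved. I'll release the grip, measure the opening with the arm out of the way, then pick up the bushing.

Run:
```python
from h import *
gripper_to(.05); p=get_state()["position"]; servo_line([p[0],p[1],.16],rate=.2)
B=np.array([.570,-.268])
reach([*B,.16],down(np.pi/2*3 if False else GR-np.pi))  # provisional
print(get_state()["q"])
im,d=get_image("top"); c=cam("top"); cv2.imwrite("pics/t2.png",cv2.resize(im[120:280,170:420],None,fx=3.2,fy=3.2)[:600,:800,::-1])
v,u=np.nonzero(d>0); uv=np.c_[u,v]; P=pts("top",uv,d,c=c); hsv=cv2.cvtColor(im,cv2.COLOR_RGB2HSV)[v,u].astype(int)
e=P[:,:2]-C; r=np.hypot(*e.T); b=P[(r<.05)&(P[:,2]>.068)]
print("bar",cv2.minAreaRect(b[:,:2].astype(np.float32)))
m=(r>.05)&(r<.105)&(P[:,2]<.03); print("opening",np.degrees(np.arctan2(*(e[m].mean(0))[::-1])),m.sum(),P[m].mean(0))
im,d=get_image("wrist"); c=cam("wrist"); cv2.imwrite("pics/w1.png",im[...,::-1])
for r in masks_of("wrist","bushing_centre")[:2]:
    P=maskpts("wrist",r["mask"],d,c=c); P=P[(P[:,2]>.022)&(P[:,2]<.034)]
    print(r["score"],r["box"],len(P), len(P) and (P.min(0)+P.max(0))/2, len(P) and np.ptp(P,axis=0))
print(get_state()["time_s"])
```

```text
[-4.38746334e-01  5.35921008e-01  2.53764977e-01  1.29131858e+00
  5.15905168e-04  2.65577130e+00]
bar ((0.5526393055915833, 0.002205878496170044), (0.0143507719039917, 0.04938587546348572), 1.0624451637268066)
opening 88.15295505985486 654 [0.55571    0.08003368 0.00270488]
0.74 [283.0, 194.3, 39.4, 40.6] 766 [ 0.57112176 -0.26526226  0.0261753 ] [0.03129895 0.03053485 0.00825963]
8.7333
```

View pics/t2.png

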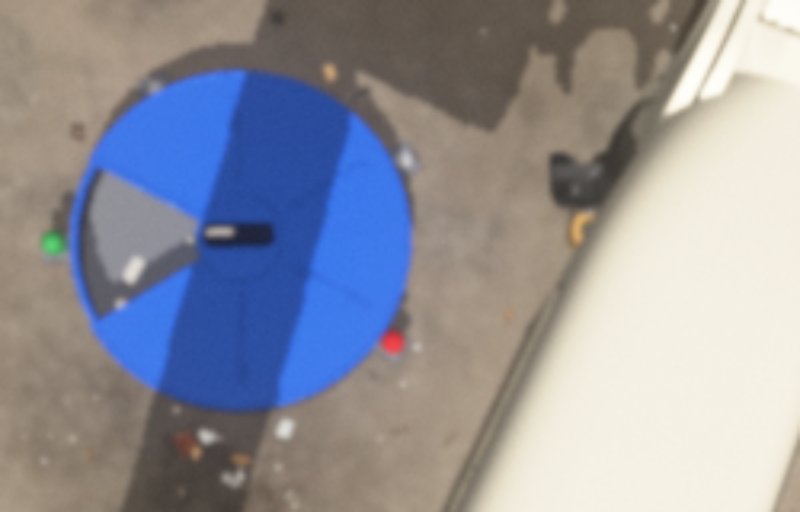

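View pics/w1.png

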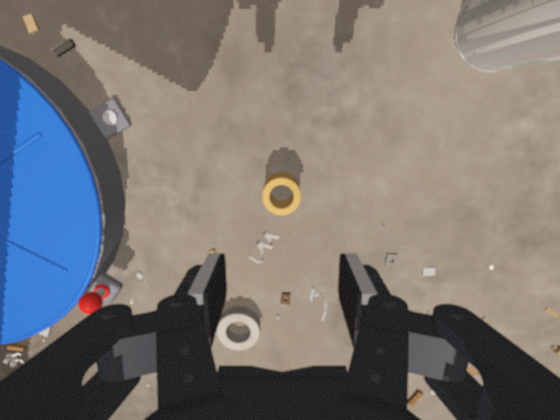

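The top view shows the opening (about (140,243)) in line with the green pin at (53,243). The wrist view shows the bushing at (283,194), with nothing near it. Next I'll grasp it.

Run:
```python
from h import *
B=np.array([.571,-.2665])
gripper_to(.06)
servo_line([*B,.06],rate=.15)
print(servo_line([*B,.004],rate=.06,guard=12),get_state()["position"])
gripper_to(0,35); s=get_state(); print(s["width"],s["gripper_force"],s["ft_force"])
servo_line([*B,.16],rate=.15); s=get_state(); print("lifted",s["width"],s["gripper_force"],s["time_s"])
im,d=get_image("wrist"); cv2.imwrite("pics/w2.png",im[...,::-1])
u=np.array([np.cos(GR),np.sin(GR)]); T=C+.077*u
for k in (0,np.pi): print(inverse_kinematics([*T,.16],down(GR+k)))
```

```text
False [ 0.5714444  -0.26669039  0.00446491]
0.030784234514335665 34.9426717319875 [-0.38969324 -0.79643494  2.18246944]
lifted 0.030675994322785487 34.65132662407996 12.4583
[0.14295079 0.38864196 0.02343855 1.20559291 0.         0.09757223]
[ 0.14295079  0.38864196  0.02343855  1.20559291  0.         -3.04402043]
```

View pics/w2.png

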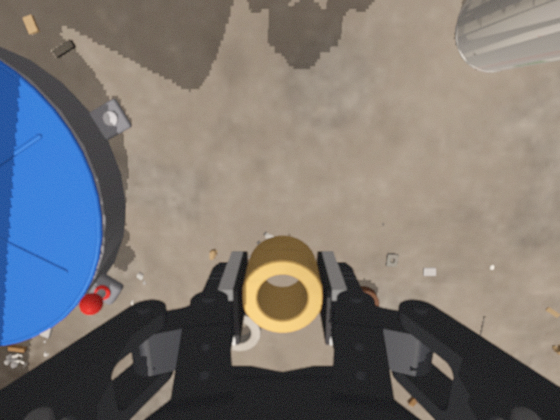

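The bushing is held upright between the pads at (283,290), with a width of 30.7 mm. Next I'll place it.

Run:
```python
from h import *
T=np.array([.5505,.0800])
reach([*T,.16],down(GR))
servo_line([*T,.085],rate=.15)
print(servo_line([*T,.011],rate=.06,guard=10),get_state()["position"],get_state()["ft_force"])
gripper_to(.044); sleep(.2); print(get_state()["ft_force"],get_state()["width"])
servo_line([*T,.16],rate=.12)
p=get_state()["position"]; servo_line([p[0]-.1,p[1],.2],rate=.25)
im,d=get_image("wrist"); c=cam("wrist"); cv2.imwrite("pics/w3.png",im[...,::-1])
for r in masks_of("wrist","bushing_centre")[:2]:
    P=maskpts("wrist",r["mask"],d,c=c); print(r["score"],r["box"],len(P) and (P.min(0)+P.max(0))/2,np.ptp(P,axis=0))
print(get_state()["time_s"])
```

```text
True [0.55131603 0.08030566 0.01415735] [ 1.54434101 -0.18238276  2.74807886]
[ 2.53057283  7.07883275 -1.14818362] 0.04438533689657069
18.9917
```

View pics/w3.png

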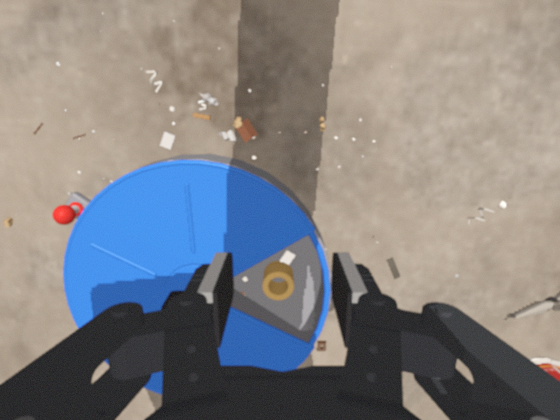

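The bushing stands on the compartment floor at (278,282), seen through the opening. Next I'll turn the cover back.

Run:
```python
from h import *
C2=np.array([.5540,.0030])
reach([*C2,.16],down(GR+1.5*np.pi)); print(get_state()["q"][5])
gripper_to(.05)
print(servo_line([*C2,.058],rate=.12,guard=15))
gripper_to(0,30); s=get_state(); print("w",s["width"],np.degrees(openang())%360)
a=openang()-1.5*np.pi; turn(wrap(BL-a)); s=get_state()
print("ang",(np.degrees(openang())-270)%360,s["position"],s["ft_force"])
gripper_to(.05); servo_line([*s["position"][:2],.17],rate=.15)
reach([.45,-.2,.25],down(GR))
im,d=get_image("top"); c=cam("top"); cv2.imwrite("pics/t4.png",cv2.resize(im[120:280,170:420],None,fx=3.2,fy=3.2)[:600,:800,::-1])
v,u=np.nonzero(d>0); P=pts("top",np.c_[u,v],d,c=c)
e=P[:,:2]-C2; r=np.hypot(*e.T); b=P[(r<.05)&(P[:,2]>.068)]
print("bar",cv2.minAreaRect(b[:,:2].astype(np.float32)),get_state()["time_s"])
```

```text
1.5301457915667056
False
w 0.013414652834540972 2.5896197136516346
ang 164.3884433071496 [0.55586603 0.0034051  0.0589144 ] [ 4.85047705  2.35108113 -2.31290675]
bar ((0.5531255602836609, 0.0026479708030819893), (0.014428289607167244, 0.051611918956041336), 75.29889678955078) 25.6917
```

View pics/t4.png

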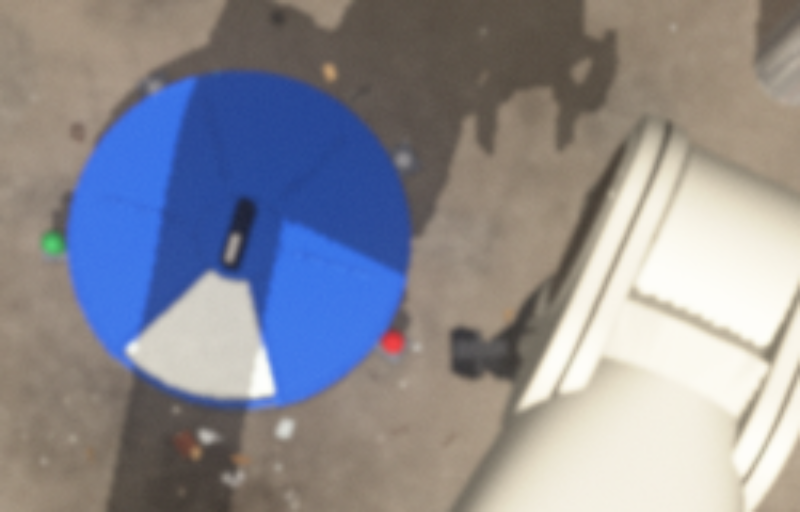

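The opening (around (210,340)) lies over the white blank, midway between the green and red pins. The bar measures 165.3° against a target of 164.6°, and the arm is clear.

```bash
python3 -c "
from rig import *
print(hand_in())"
```

```text
the job is handed in; nothing more can be done
None
```

I handed the job in after about 26 s of robot time: the bushing is in the green-pin compartment (left_slot), the cover is back over the white blank (about 0.7° off by the top camera), and I didn't touch the grey or rusty ring; no verdict came back.

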